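Tip the rough quartz from the sorting tray into the scale's pan

TASK

Lift the aluminium sorting tray by its wooden handle, hold its open front low over the steel pan of the bench scale and tip it so that all three quartz lumps slide into the pan: do not touch the lumps with the fingers, let them fall from a height, or push against the scale. Then set the empty tray back down, not dropped, flat on the black mat, wholly on it with its edges along the mat's edges. Leave the jar, the lidded box and the mug where they stand.

Things in the scene. Friction and masses are not known exactly. Their poses are not given: they have to be found in the camera images.
- tray_grip (a point): Middle of the sorting tray's handle, the place to grasp: wooden bar along tray x, 110 mm long, 18 wide (y), 30 high, its top 100 mm above the tray's underside, on an upright at the back, overhanging to the tray's middle. Point: 85 mm above the underside, 30 mm to +x of the tray's middle; the front lip's lower edge is 140 mm to -x and 85 mm below it. Axes: x front to back, y across, z up.
- tray_base (a point): Centre of the underside of the same tray; axes as tray_grip. The tray is aluminium, 220 x 150 mm (x by y), 4 mm floor, 30 mm high walls on both long sides and at the back (+x), open at the front (-x), where lumps slide out. About 0.28 kg empty.
- mat: Thin black rubber mat fixed to the bench, 320 x 240 mm (x by y), 3 mm thick; the tray stands on it at the start. Origin at the centre of its underside, x along its long side. It may be left or right of the scale.
- pan (a point): Centre of the inner floor of the square steel pan on the bench scale, 60 mm above the bench. Pan 182 x 182 mm inside, 4 mm walls rising 50 mm above this floor (rim 110 mm above the bench). Under it the scale's grey housing, 240 x 210 mm, 51 mm high, fixed, readout to -x. Axes along the pan's sides, z up.
- stone1: Lump of rough milky quartz, off-white, about 60 x 32 x 27 mm, 80 g, lying loose in the tray at the start. Its origin is in its middle, long side along its x. It starts to slide on the tray at a slope of 27 to 35 degrees.
- stone2: Lump of rough milky quartz, off-white, about 60 x 32 x 27 mm, 80 g, lying loose in the tray at the start. Its origin is in its middle, long side along its x. It starts to slide on the tray at a slope of 27 to 35 degrees.
- stone3: Lump of rough milky quartz, off-white, about 60 x 32 x 27 mm, 80 g, lying loose in the tray at the start. Its origin is in its middle, long side along its x. It starts to slide on the tray at a slope of 27 to 35 degrees.
- jar: Bystander: closed glass jar, 70 mm diameter, 100 mm high; origin at the centre of its underside.
- parcel_box: Bystander: box with a dark wooden lid, 126 x 96 x 60 mm; origin at the centre of its underside.
- mug: Bystander: white mug, 80 mm diameter, 95 mm high; origin at the centre of its underside.
Not all that is in view belongs to the job. Leave any purple or yellow look-alike of the stone1 alone.

How it is judged:
By the outcome, as a careful person would: the job done as asked, in the order asked, and still so for the second after the job is handed in, with the robot touching nothing.
It also fails if it takes over 64 s, if anything falls off the work surface, if the arm or the gripper's body presses on something with over 40 N, if the wrist force passes 120 N, or if a joint passes its speed limit or range.

ROBOT

A 6-joint arm with a two-finger parallel gripper is mounted at the origin on the work surface. World frame = base frame: x ahead of the robot, y to its left, z up, the work surface at z = 0. Lengths are in m, angles in rad, forces in N, time in s.
With the tool pointing down it reaches from about 0.325 to 0.875 m from the base axis. Payload 4.4 kg.
Tool frame: the origin (TCP) lies at the very end of the fingers, on their centre line; the grasp point (between the pads) lies 19 mm behind it; z points along the fingers, y is the line along which they close (so a half turn about z gives the same grasp; the last joint's range is limited). The gripper opens to 85 mm and grips with 20 to 120 N. Pads are 22 mm wide; open, the fingers measure 114 mm over their backs; the gripper's body (76 mm by 85 mm) begins 54 mm behind the grasp point. The pads swing forward as they close: fully open they stand 13 mm farther back than shut.
Start: joints at [-0.15, 0.207, 1.542, -0, 1.393, -0.15], TCP at [0.575, -0, 0.231] pointing down, gripper open.
Joint ranges: [-2.73, 2.73], [-0.86, 2.22], [0.23, 2.46], [-1.11, 4.25], [0.08, 2.63], [-2.82, 2.82]. Speed limits (rad/s): [2.79, 2.79, 3.14, 3.14, 3.14, 3.14].

INTERFACE

Orientations are given as a unit quaternion [x, y, z, w].
In Python, from bench import robot, viewer gives the robot as it stands.
- The arm moves only by the shell command python3 -m jog 'ROWS' [FORCE]. ROWS is text: rows parted by semicolons, each of 7 numbers parted by spaces: the turn, a rotation vector about the tool's x, y, z in degrees, then the shift along the tool's x, y, z in cm, then the closure, from 0 (fully open) to 1 (shut). A call has 1 to 20 rows; each row shifts and turns the commanded pose from where the row before left it, along the tool's axes as they then stand; what a row does not reach is not made up. A row lasts 1/12 s, in which the tool goes at most 41.7 mm and 7.16 degrees, less where a joint would pass 70% of its speed; a pose out of reach is approached as far as the arm can. A call is refused whole if a number of a shift passes 4.17 or a number of a turn 7.16, either way. A call with a gripper value outside its range is refused whole. The fingers move at their own pace and stop on an object; FORCE is the grip in N (left out, the last holds). Time passes only in rows, so rows that do not move let the fingers close. It gives the time, the measured TCP pose, the force, the opening and the grip force at its end, in the units of the state.
- robot.get_state(): the state, without advancing time (a new reading comes with each control period).
- viewer.read_camera(name): name is "scene" or "side" or "wrist"; returns the picture (400x640x3 uint8, blue, green, red); there is no depth.
- viewer.camera_params(name): a dict with "fx", "fy", "cx", "cy" (pixels), "R" (3x3) and "t" (3): a world point X has camera coordinates R X + t. Camera axes: x right, y down, z forward; pixel columns grow to the right and rows downward; lengths in m; the calibration is good to about 2 mm. A picture is of the moment at which its call begins: read the wrist's pose just before it. camera_params takes no time and is no camera call; for the wrist camera it gives the pose at the moment of the call.
- robot.finish_job(): hands the job in; it is judged then, once.
The state is a dict: "time": time; "joint_pos": joint angles; "joint_vel": joint speeds; "joint_torque": joint torques, N m; "eef_pos": TCP position; "tool_rot": TCP orientation; "force": force on the tool from outside, world axes, zero at the start; "wrist_torque": the same for the moment, N m; "opening": finger opening in m; "gripper_force": force on a finger pad.
Only numpy, scipy, OpenCV 4.12 (cv2) and the standard library are available. Lean on these libraries where they do the work, as an engineer would, in place of code of your own. Each camera call takes 0.05 s, during which the arm holds its last target. There are 200 camera calls.

## Working session

There is one attempt and no reset: what is moved stays moved. The work goes in short steps, Python scripts to look and compute and a shell command to move; the robot and the scene stay as the last step left them, time stands still between calls to the robot, and variables do not carry over. Pictures are saved under pics/ and viewed, at most 10 in all, crops included, and the job is handed in when it is done.

```bash
mkdir -p pics; ls; python3 - <<'E'
from bench import robot, viewer
import cv2, numpy as np
for n in ("scene","side"):
    p=viewer.camera_params(n); print(n,p['fx'],p['cx'],p['cy'],np.round(p['R'],3).tolist(),np.round(p['t'],3).tolist())
    cv2.imwrite(f'pics/{n}0.png',viewer.read_camera(n))
s=robot.get_state(); print(s['time'],s['eef_pos'],s['tool_rot'],s['opening'])
E
```

```text
pics
scene 378.98783418691784 317.5542394351043 198.9718586472747 [[-0.438, 0.899, -0.014], [0.772, 0.367, -0.519], [-0.461, -0.238, -0.855]] [0.246, -0.345, 1.492]
side 469.1339791360337 311.0149995489772 194.32153444084577 [[0.951, -0.307, -0.016], [-0.239, -0.704, -0.669], [0.194, 0.64, -0.743]] [-0.499, 0.184, 1.326]
0.1 [5.74302547e-01 1.10748291e-04 2.30211316e-01] [ 7.07099125e-01  7.07113658e-01 -6.11190896e-04 -8.54040915e-04] 0.08536264985153724
```

View pics/scene0.png

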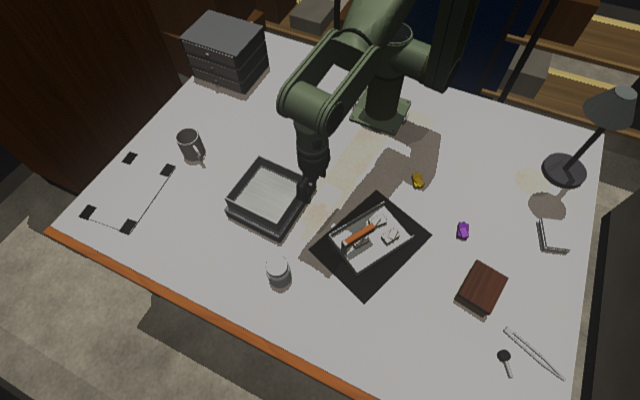

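View pics/side0.png

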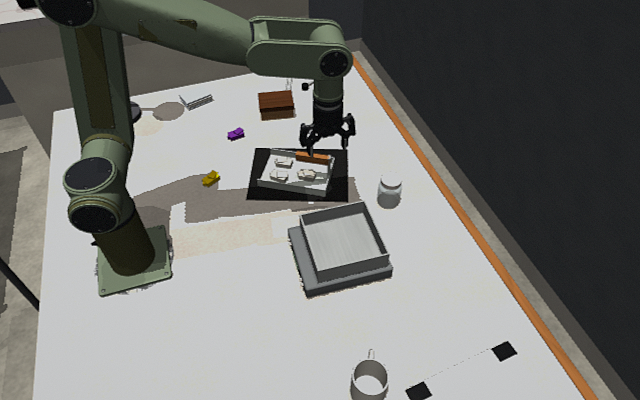

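The scene picture shows the mat at about (370,245) with the tray on it and its orange handle from (343,243) to (385,225). The scale is at (265,200), the jar at (278,272) and the mug at (190,145). In the side picture the mat is at (298,175), the pan at (343,240) and the jar at (390,190). Next I'll measure these positions.

```bash
cat > h.py <<'E'
from bench import robot, viewer
import cv2, numpy as np
def ray(n,px,z,p=None):
    p=p or viewer.camera_params(n); R=np.array(p['R']);t=np.array(p['t'])
    c=-R.T@t; d=R.T@np.array([(px[0]-p['cx'])/p['fx'],(px[1]-p['cy'])/p['fy'],1])
    return c+d*(z-c[2])/d[2]
def proj(n,X,p=None):
    p=p or viewer.camera_params(n); c=np.array(p['R'])@np.array(X)+np.array(p['t'])
    return np.array([p['fx']*c[0]/c[2]+p['cx'],p['fy']*c[1]/c[2]+p['cy']])
def big(m,k=1):
    cs,_=cv2.findContours(m.astype(np.uint8),cv2.RETR_EXTERNAL,cv2.CHAIN_APPROX_NONE)
    return sorted(cs,key=cv2.contourArea)[::-1][:k]
def corners(c,n=4):
    h=cv2.convexHull(c); return cv2.approxPolyN(h,n,ensure_convex_hull=True).reshape(-1,2) if hasattr(cv2,'approxPolyN') else cv2.boxPoints(cv2.minAreaRect(c))
E
python3 - <<'E'
from h import *
np.set_printoptions(precision=4,suppress=True)
for n in ("scene","side"):
    im=cv2.imread(f'pics/{n}0.png'); b,g,r=[im[...,i].astype(int) for i in range(3)]
    roi=np.zeros(b.shape,bool)
    if n=="scene": roi[185:310,300:440]=1
    else: roi[145:205,235:355]=1
    blk=(im.max(2)<45)&roi
    k=np.ones((3,3),np.uint8)
    for c in big(blk,1):
        q=corners(c); print(n,'mat',cv2.contourArea(c),q.tolist()); print(np.array([ray(n,x,.003)[:2] for x in q]))
    o=(r>b*2)&(r>90)&roi
    for c in big(o,2):
        q=cv2.boxPoints(cv2.minAreaRect(c)); print(n,'handle',cv2.contourArea(c),q.round(1).tolist()); print(np.array([ray(n,x,.103)[:2] for x in q]))
a=cv2.imread('pics/scene0.png')[140:310,200:440]; b=cv2.imread('pics/side0.png')[110:310,220:460]
a=cv2.resize(a,(480,340),interpolation=2)
cv2.imwrite('pics/c1.png',cv2.resize(cv2.imread('pics/scene0.png')[140:310,210:440],None,fx=3.4,fy=3.4,interpolation=2))
cv2.imwrite('pics/c2.png',cv2.resize(cv2.imread('pics/side0.png')[115:300,235:435],None,fx=3.2,fy=3.2,interpolation=2))
E
```

```text
Traceback (most recent call last):
  File "h.py", line 14, in corners
    h=cv2.convexHull(c); return cv2.approxPolyN(h,n,ensure_convex_hull=True).reshape(-1,2) if hasattr(cv2,'approxPolyN') else cv2.boxPoints(cv2.minAreaRect(c))
                                ~~~~~~~~~~~~~~~^^^^^^^^^^^^^^^^^^^^^^^^^^^^^
cv2.error: OpenCV(4.12.0) :-1: error: (-5:Bad argument) in function 'approxPolyN'
> Overload resolution failed:
>  - approxPolyN() got an unexpected keyword argument 'ensure_convex_hull'. Did you mean 'ensure_convex'?
>  - approxPolyN() got an unexpected keyword argument 'ensure_convex_hull'. Did you mean 'ensure_convex'?
```

```bash
sed -i 's/ensure_convex_hull/ensure_convex/' h.py
python3 - <<'E'
from h import *
np.set_printoptions(precision=4,suppress=True)
for n in ("scene","side"):
    im=cv2.imread(f'pics/{n}0.png'); b,g,r=[im[...,i].astype(int) for i in range(3)]
    roi=np.zeros(b.shape,bool)
    if n=="scene": roi[185:310,300:440]=1
    else: roi[145:205,235:355]=1
    blk=(im.max(2)<45)&roi
    for c in big(blk,1):
        q=corners(c); print(n,'mat',cv2.contourArea(c),q.tolist()); print(np.array([ray(n,x,.003)[:2] for x in q]))
    o=(r>b*2)&(r>90)&roi
    for c in big(o,2):
        q=cv2.boxPoints(cv2.minAreaRect(c)); print(n,'handle',cv2.contourArea(c),q.round(1).tolist()); print(np.array([ray(n,x,.103)[:2] for x in q]))
cv2.imwrite('pics/c1.png',cv2.resize(cv2.imread('pics/scene0.png')[140:310,210:440],None,fx=3.4,fy=3.4,interpolation=2))
cv2.imwrite('pics/c2.png',cv2.resize(cv2.imread('pics/side0.png')[115:300,235:435],None,fx=3.2,fy=3.2,interpolation=2))
E
```

```text
scene mat 6726.5 [[431, 235], [364, 302], [308, 249], [376, 190]]
[[0.436  0.3404]
 [0.727  0.23  ]
 [0.6484 0.0087]
 [0.3523 0.1205]]
scene handle 140.0 [[344.5, 239.10000610351562], [371.70001220703125, 222.3000030517578], [374.6000061035156, 227.0], [347.29998779296875, 243.8000030517578]]
[[0.6131 0.1128]
 [0.5283 0.1634]
 [0.5391 0.1768]
 [0.623  0.1262]]
scene handle 4.5 [[415.0, 185.0], [421.0, 185.0], [421.0, 186.0], [415.0, 186.0]]
[[0.3474 0.2366]
 [0.3394 0.2535]
 [0.3429 0.2546]
 [0.351  0.2378]]
side mat 1973.0 [[347, 201], [246, 199], [255, 148], [347, 145]]
[[0.6456 0.0105]
 [0.3496 0.1195]
 [0.4309 0.3407]
 [0.7374 0.252 ]]
side handle 44.0 [[312.5, 156.8000030517578], [313.20001220703125, 152.89999389648438], [328.29998779296875, 155.39999389648438], [327.6000061035156, 159.3000030517578]]
[[0.5746 0.1335]
 [0.5819 0.1495]
 [0.6225 0.1237]
 [0.6148 0.1079]]
side handle 37.0 [[294.8999938964844, 154.39999389648438], [295.5, 150.39999389648438], [309.5, 152.39999389648438], [308.8999938964844, 156.39999389648438]]
[[0.5262 0.1612]
 [0.5332 0.1783]
 [0.5718 0.1554]
 [0.5645 0.1385]]
```

View pics/c1.png

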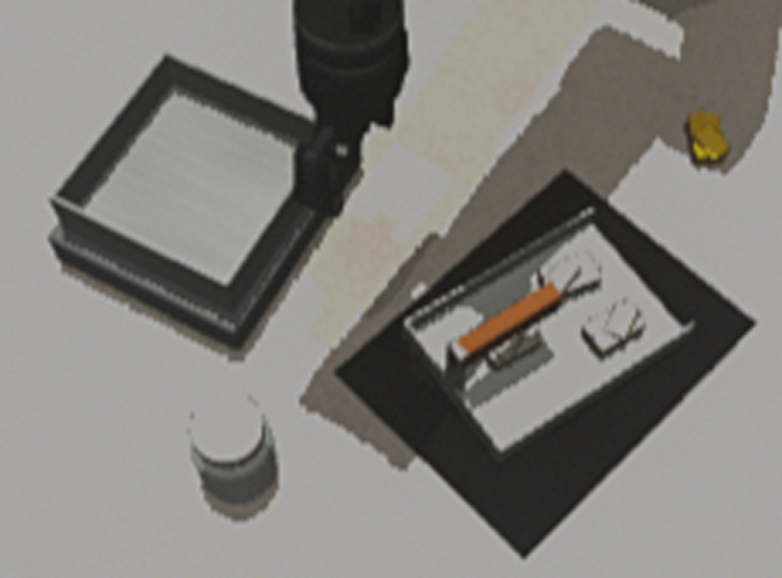

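View pics/c2.png

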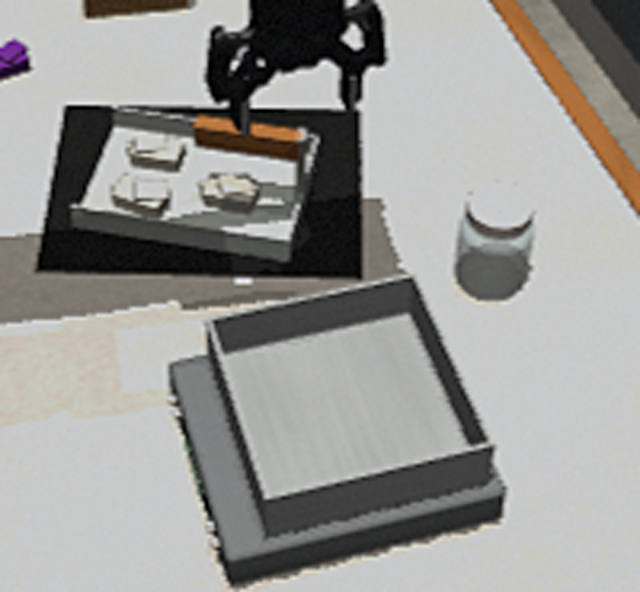

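The handle joins its upright at the end away from the robot. The tray's open front therefore faces the robot and left, with yaw near -31° against the mat's -21°. The pan rim corners in the side view are at about (300,215), (364,202), (389,254) and (318,271).

```bash
python3 - <<'E'
from h import *
np.set_printoptions(precision=4,suppress=True)
rim={'side':[(300,215),(363.8,201.9),(389,254),(317.8,271.3)],'scene':[(259.4,156.8),(225.3,199),(278,229)]}
for n,q in rim.items(): print(n,np.array([ray(n,x,.110)[:2] for x in q]))
for n,roi in (("side",(200,280,295,395)),("scene",(150,240,220,310))):
    im=cv2.imread(f'pics/{n}0.png').astype(int); m=np.zeros(im.shape[:2],bool); y0,y1,x0,x1=roi
    g=im.max(2); m[y0:y1,x0:x1]=((g>125)&(g<186))[y0:y1,x0:x1]
    m=cv2.morphologyEx(m.astype(np.uint8),cv2.MORPH_OPEN,np.ones((5,5)))
    c=big(m)[0]; q=corners(c); print(n,'floor',cv2.contourArea(c),q.tolist(),g[(240 if n=='side' else 195),(343 if n=='side' else 262)]); print(np.array([ray(n,x,.060)[:2] for x in q]))
for n,p in (("side",(390,180)),("scene",(278,262))): print('jar top',ray(n,p,.1)[:2])
print('mug',ray('scene',(188,135),.095)[:2],'box',ray('scene',(484,285),.06)[:2])
# handle ends, bottom/top in both views: long orange bar extremes
# tray front/back rims from scene crop: back wall top z=.033, front floor z=.007
s=lambda u,v:(u/3.4+210,v/3.4+140)
for nm,p,z in (('backL',(405,320),.033),('backR',(500,455),.033),('frontL',(592,210),.033),('frontR',(692,325),.033)): print(nm,ray('scene',s(*p),z)[:2])
s=lambda u,v:(u/3.2+235,v/3.2+115)
for nm,p,z in (('backL',(292,245),.033),('backR',(318,135),.033),('frontL',(72,207),.033),('frontR',(115,108),.033)): print('side',nm,ray('side',s(*p),z)[:2])
E
```

```text
side [[ 0.4685 -0.082 ]
 [ 0.6513 -0.0937]
 [ 0.6454 -0.2771]
 [ 0.4575 -0.2686]]
scene [[ 0.4647 -0.2581]
 [ 0.65   -0.2701]
 [ 0.6701 -0.0741]]
side floor 2520.0 [[381, 254], [318, 269], [305, 227], [362, 211]] 180
[[ 0.6446 -0.2402]
 [ 0.4701 -0.2316]
 [ 0.4795 -0.0883]
 [ 0.6529 -0.0851]]
scene floor 1973.5 [[302, 185], [276, 223], [233, 202], [260, 166]] 158
[[ 0.475  -0.0982]
 [ 0.6348 -0.1067]
 [ 0.628  -0.2684]
 [ 0.4676 -0.2625]]
jar top [ 0.7604 -0.0313]
jar top [ 0.7567 -0.0272]
mug [ 0.4799 -0.5395] box [0.5545 0.5158]
backL [0.5864 0.0524]
backR [0.668 0.181]
frontL [0.4029 0.1649]
frontR [0.4783 0.2903]
side backL [0.5884 0.0429]
side backR [0.6639 0.1789]
side frontL [0.3995 0.1605]
side frontR [0.4762 0.2865]
```

```bash
python3 - <<'E'
from h import *
cv2.imwrite('pics/w0.png',viewer.read_camera('wrist'))
for u in ((0,0),(639,0),(639,399),(0,399)): print(np.round(ray('wrist',u,.06),3))
E
python3 -m jog '0 0 0 3.75 0 0 0;0 0 0 3.75 0 0 0;0 0 0 3.75 -0.5 0 0;0 0 0 3.75 -0.5 0 0;0 0 -6.7 0 0 0 0;0 0 -6.7 0 0 0 0;0 0 -6.7 0 0 0 0;0 0 -6.7 0 0 0 0;0 0 -6.7 0 0 0 0;0 0 -6.7 0 0 0 0;0 0 -6.7 0 0 0 0;0 0 -6.7 0 0 0 0;0 0 -6.4 0 0 0 0;0 0 0 0 0 0 0;0 0 0 0 0 0 0'
python3 - <<'E'
from h import *
cv2.imwrite('pics/w1.png',viewer.read_camera('wrist'))
p=viewer.camera_params('wrist'); s=robot.get_state()
import json; json.dump({k:np.array(v).tolist() for k,v in p.items()},open('w1.json','w'))
from scipy.spatial.transform import Rotation as Ro
print(s['time'],s['eef_pos'],Ro.from_quat(s['tool_rot']).as_matrix().round(3).tolist())
a=cv2.imread('pics/w0.png');b=cv2.imread('pics/w1.png')
cv2.imwrite('pics/ww.png',cv2.resize(np.vstack([a,b]),(480,600)))
E
```

```text
[0.282 0.163 0.06 ]
[0.863 0.163 0.06 ]
[ 1.001 -0.307  0.06 ]
[ 0.141 -0.309  0.06 ]
time: 1.4
eef_pos: [0.5648, 0.1499, 0.2309]
tool_rot: [0.26, 0.966, -0.0, -0.0]
force: [-0.7, -0.2, -0.6]
opening: 0.0853
gripper_force: 0.0
1.45 [0.56480007 0.14993924 0.23096554] [[-0.865, 0.502, -0.001], [0.502, 0.865, -0.0], [0.001, -0.0, -1.0]]
```

View pics/ww.png

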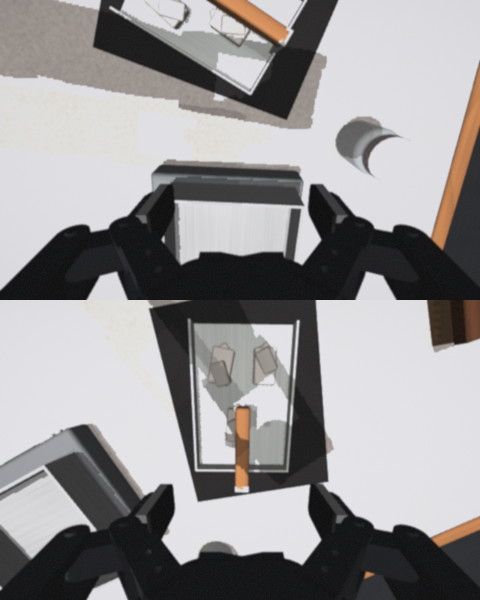

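```bash
python3 - <<'E'
from h import *
import json
np.set_printoptions(precision=4,suppress=True)
p=json.load(open('w1.json')); im=cv2.imread('pics/w1.png'); b,g,r=[im[...,i].astype(int) for i in range(3)]
m=(r>b*1.8)&(r>90); m[:, :250]=0; m[:,400:]=0
c=big(m)[0]; q=cv2.boxPoints(cv2.minAreaRect(c)); print(q.round(1).tolist(),cv2.contourArea(c))
for z in (.103,.088): print(z,np.array([ray('w',x,z,p)[:2] for x in q]))
ys,xs=np.nonzero(m); 
for lo,hi in ((0,.2),(.8,1)):
    y0,y1=ys.min(),ys.max(); s=(ys>=y0+lo*(y1-y0))&(ys<=y0+hi*(y1-y0)); print(xs[s].min(),xs[s].max(),ys[s].mean())
d=lambda x,y:(x*4/3,(y-300)*4/3)
for nm,pt in (('backL',(195,471)),('backR',(289,471)),('frontL',(190,320)),('frontR',(298,320))): print(nm,ray('w',d(*pt),.033,p)[:2])
for nm,pt in (('mat',(198,501)),('mat',(328,482)),('mat',(150,308)),): print(nm,ray('w',d(*pt),.003,p)[:2])
print('cam',-np.array(p['R']).T@np.array(p['t']))
w=cv2.imread('pics/w0.png')[200:400,180:440]; cv2.imwrite('pics/w0c.png',cv2.resize(w,None,fx=3,fy=3,interpolation=2))
cv2.imwrite('pics/w1c.png',cv2.resize(im[0:280,180:460],None,fx=2.1,fy=2.1,interpolation=2))
E
```

```text
[[312.79998779296875, 248.89999389648438], [314.1000061035156, 142.89999389648438], [332.20001220703125, 143.10000610351562], [331.0, 249.1999969482422]] 1690.5
0.103 [[0.6156 0.1095]
 [0.5269 0.1633]
 [0.5352 0.1772]
 [0.6248 0.1249]]
0.088 [[0.6218 0.1053]
 [0.5282 0.1621]
 [0.537  0.1768]
 [0.6315 0.1216]]
314 332 154.01278772378515
313 331 237.73584905660377
backL [0.5883 0.0488]
backR [0.6647 0.1805]
frontL [0.4017 0.1639]
frontR [0.4749 0.2897]
mat [0.6481 0.0089]
mat [0.7328 0.2308]
mat [0.3507 0.1206]
cam [0.5035 0.1849 0.374 ]
```

View pics/w1c.png

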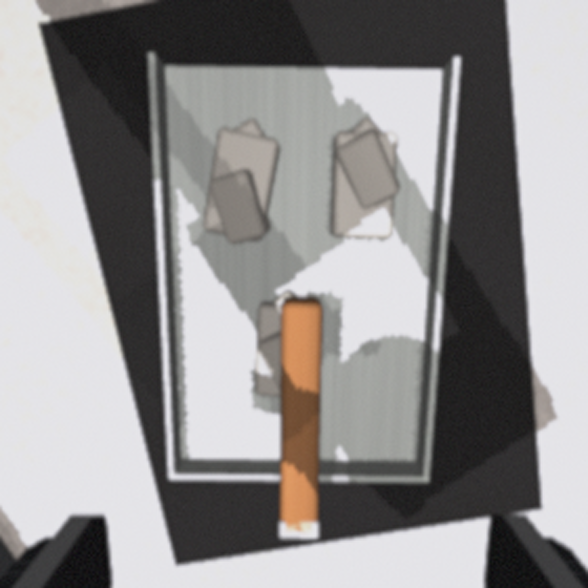

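The wrist picture shows the bar upright from (283,300) to (300,535) in the crop, with the three lumps clear of where the pads will close. The tray centre comes out at (0.532, 0.171) with yaw -30.8°, so the grasp point is (0.558, 0.155).

```bash
python3 -m jog '0 0 0.7 0.8 0.07 2 0;0 0 0 0 0 3.5 0;0 0 0 0 0 3.5 0;0 0 0 0 0 3 0;0 0 0 0 0 2.4 0;0 0 0 0 0 1.5 0;0 0 0 0 0 0.5 0;0 0 0 0 0 0 0;0 0 0 0 0 0 0.3;0 0 0 0 0 0 0.6;0 0 0 0 0 0 0.8;0 0 0 0 0 0 1;0 0 0 0 0 0 1;0 0 0 0 0 0 1;0 0 0 0 0 0 1;0 0 0 0 0 0 1' 100
```

```text
time: 2.78
eef_pos: [0.5592, 0.1547, 0.0683]
tool_rot: [0.265, 0.964, 0.0, 0.001]
force: [-0.4, -0.4, 5.7]
opening: 0.017
gripper_force: 98.7
```

View pics/w0c.png

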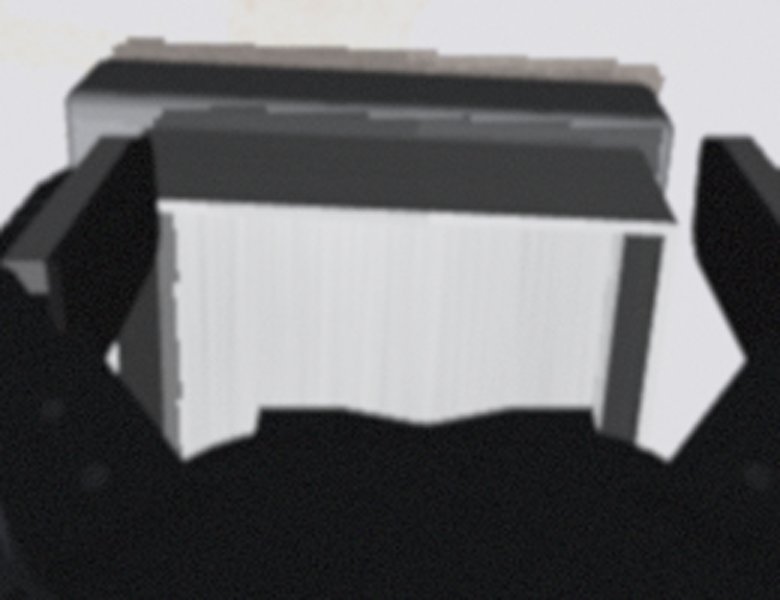

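The grasp holds at 98.7 N. In the crop, the pan's near rim edge runs from (156,202) to (676,222). I'll use it to check the pan pose.

```bash
python3 - <<'E'
from h import *
import json
from scipy.spatial.transform import Rotation as Ro
np.set_printoptions(precision=4,suppress=True)
p=json.load(open('w1.json')); R1=np.array([[-0.865,.502,-.001],[.502,.865,0],[.001,0,-1]]); e1=np.array([.5648,.14994,.23097])
e0=np.array([.5743,.0001,.2302]); R0=Ro.from_quat([.7071,.7071,-.0006,-.00085]).as_matrix()
R=np.array(p['R']);c1=-R.T@np.array(p['t'])
# camera fixed to tool
R0c=(R@R1)@R0.T; c0=e0+R0@R1.T@(c1-e1); p0=dict(p,R=R0c.tolist(),t=(-R0c@c0).tolist())
print(ray('w',(0,0),.06,p0),ray('w',(639,399),.06,p0))
s=lambda u,v:(u/3+180,v/3+200)
for z,q in ((.11,[(156,202),(676,222)]),(.11,[(172,212),(662,235)]),(.06,[(600,400),(612,240),(195,440)]),(.051,[(68,98),(672,125)]),(0,[(100,58),(660,95)])):
    print(z,np.array([ray('w',s(*x),z,p0)[:2] for x in q]))
E
```

```text
[0.2803 0.1639 0.06  ] [ 0.9995 -0.3064  0.06  ]
0.11 [[ 0.486  -0.0803]
 [ 0.6559 -0.0875]]
0.11 [[ 0.4909 -0.084 ]
 [ 0.6517 -0.0923]]
0.06 [[ 0.6463 -0.2011]
 [ 0.6469 -0.1255]
 [ 0.4763 -0.2218]]
0.051 [[ 0.436  -0.0693]
 [ 0.6693 -0.0805]]
0 [[ 0.4303 -0.0724]
 [ 0.6779 -0.0898]]
```

Pan centre is (0.557, -0.178) with yaw about -3°. I'll lift the tray and check it.

```bash
python3 -m jog '0 0 0 0 0 -0.5 1;0 0 0 0 0 -1 1;0 0 0 0 0 -2 1;0 0 0 0 0 -2.5 1;0 0 0 0 0 -2.5 1;0 0 0 0 0 -2.5 1;0 0 0 0 0 -2.5 1;0 0 0 0 0 -2 1;0 0 0 0 0 -1.5 1;0 0 0 0 0 -1 1;0 0 0 0 0 0 1;0 0 0 0 0 0 1'
python3 - <<'E'
from h import *
a=viewer.read_camera('side'); b=viewer.read_camera('wrist')
cv2.imwrite('pics/lift.png',np.hstack([cv2.resize(a[30:300,200:460],(400,415)),cv2.resize(b[0:280,180:460],(400,415))]))
s=robot.get_state(); print(s['eef_pos'],s['tool_rot'],s['force'],s['wrist_torque'])
E
```

```text
time: 3.78
eef_pos: [0.558, 0.1545, 0.2467]
tool_rot: [0.265, 0.964, -0.0, -0.0]
force: [0.0, 0.0, -6.3]
opening: 0.0166
gripper_force: 98.6
[0.55709094 0.15441686 0.24513952] [ 2.64710053e-01  9.64325908e-01 -7.89914006e-04 -1.87252000e-03] [-0.16562956  0.13206035 -5.65635618] [-0.06258843 -0.1652773   0.03735717]
```

View pics/lift.png

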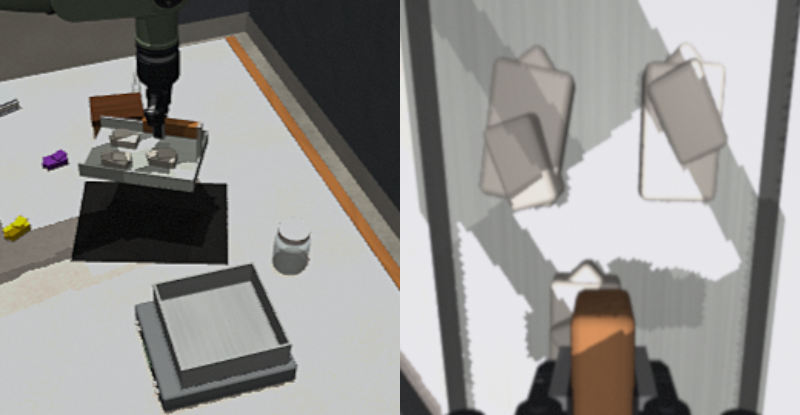

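The tray is up and level with all three lumps still in it, and the mat is clear at (150,222) in the left half. I'll carry it to the pan and turn it.

```bash
python3 -m jog '0 0 0 -0.9 -0.57 0 1;0 0 0 -1.8 -1.14 0 1;0 0 0 -2.3 -1.42 0 1;0 0 0 -2.3 -1.42 0 1;0 0 0 -2.3 -1.42 0 1;0 0 0 -2.3 -1.42 0 1;0 0 0 -2.3 -1.42 0 1;0 0 0 -2.3 -1.42 0 1;0 0 0 -2.3 -1.42 0 1;0 0 0 -2.3 -1.42 0 1;0 0 0 -2.3 -1.42 0 1;0 0 0 -2.3 -1.42 0 1;0 0 0 -2.3 -1.42 0 1;0 0 0 -2.3 -1.42 0 1;0 0 0 -1.6 -1 0 1;0 0 0 -0.8 -0.5 0 1'
python3 -m jog '0 0 -3 0 0 0 1;0 0 -5 0 0 0 1;0 0 -5 0 0 0 1;0 0 -5 0 0 0 1;0 0 -5 0 0 0 1;0 0 -3.2 0 0 0 1;0 0 -2 0 0 0 1;0 0 0 0 0 0 1;0 0 0 0 0 0 1'
python3 - <<'E'
from h import *
np.set_printoptions(precision=4,suppress=True)
from scipy.spatial.transform import Rotation as Ro
n='scene'; im=viewer.read_camera(n); cv2.imwrite('pics/s2.png',im)
blk=im.max(2)<45
m=np.zeros(blk.shape,bool); m[185:310,300:440]=blk[185:310,300:440]
for n,roi in (('scene',(185,310,300,440)),('side',(140,210,235,360))):
    im=viewer.read_camera(n); cv2.imwrite(f'pics/{n}2.png',im); m=np.zeros(im.shape[:2],bool); a,b,c,d=roi; m[a:b,c:d]=(im.max(2)<45)[a:b,c:d]
    q=corners(big(m)[0]); P=np.array([ray(n,x,.003)[:2] for x in q]); print(n,q.tolist());print(P,P.mean(0),cv2.minAreaRect(P.astype(np.float32)))
s=robot.get_state(); print(s['time'],s['eef_pos'],Ro.from_quat(s['tool_rot']).as_matrix(),s['joint_pos'])
E
```

```text
time: 5.22
eef_pos: [0.7361, -0.1906, 0.2445]
tool_rot: [0.266, 0.964, -0.001, -0.001]
force: [-0.5, -0.6, -4.6]
opening: 0.0167
gripper_force: 98.6
time: 5.97
eef_pos: [0.7357, -0.1861, 0.246]
tool_rot: [0.022, 1.0, 0.001, -0.001]
force: [0.3, 0.5, -5.5]
opening: 0.0165
gripper_force: 98.6
scene [[431, 235], [364, 302], [309, 249], [376, 190]]
[[0.436  0.3404]
 [0.727  0.23  ]
 [0.647  0.0115]
 [0.3523 0.1205]] [0.5406 0.1756] ((0.5404458045959473, 0.17639221251010895), (0.23533940315246582, 0.314275860786438), 69.71572875976562)
side [[347, 149], [347, 201], [246, 199], [255, 148]]
[[0.7302 0.2328]
 [0.6456 0.0105]
 [0.3496 0.1195]
 [0.4309 0.3407]] [0.5391 0.1759] ((0.5398461818695068, 0.17607586085796356), (0.23785646259784698, 0.3181212246417999), 69.82321166992188)
6.1167 [ 0.736  -0.1863  0.2468] [[-0.999   0.0441 -0.0008]
 [ 0.0441  0.999   0.0004]
 [ 0.0008  0.0004 -1.    ]] [-0.3618  0.5961  0.9794  0.0001  1.567  -1.8885]
```

The mat refines to (0.540, 0.176) with yaw -20.3°. I'll tilt to 24° about the lip and then lower it.

```bash
python3 -m jog '0 0 0.5 0 0 0 1;0 -2 0 0.24 0 -0.48 1;0 -3 0 0.36 0 -0.72 1;0 -3 0 0.36 0 -0.72 1;0 -3 0 0.36 0 -0.72 1;0 -3 0 0.36 0 -0.72 1;0 -3 0 0.36 0 -0.72 1;0 -3 0 0.36 0 -0.72 1;0 -2 0 0.24 0 -0.48 1;0 -2 0 0.24 0 -0.48 1;0 0 0 0.3 0 0.7 1;0 0 0 0.6 0 1.4 1;0 0 0 0.76 0 1.71 1;0 0 0 0.7 0 1.6 1;0 0 0 0.4 0 0.9 1;0 0 0 0.2 0 0.4 1;0 0 0 0 0 0 1;0 0 0 0 0 0 1'
python3 - <<'E'
from h import *
np.set_printoptions(precision=4,suppress=True)
from scipy.spatial.transform import Rotation as Ro
s=robot.get_state(); R=Ro.from_quat(s['tool_rot']).as_matrix(); L=s['eef_pos']+R@[.140,0,.0653]; print(s['time'],s['eef_pos'],R); 
Rp=Ro.from_euler('z',-3,degrees=True).as_matrix(); print('lip in pan',Rp.T@(L-[.557,-.178,.06]),[Rp.T@(s['eef_pos']+R@[.140,w,.0653]-[.557,-.178,.06]) for w in(-.075,.075)], 'tilt',np.degrees(np.arccos(-R[2,2])))
a=viewer.read_camera('side'); b=viewer.read_camera('scene')
cv2.imwrite('pics/t24.png',np.hstack([cv2.resize(a[120:300,250:430],(400,400),interpolation=2),cv2.resize(b[100:260,190:350],(400,400),interpolation=2)]))
E
```

```text
time: 7.62
eef_pos: [0.6984, -0.1846, 0.2253]
tool_rot: [0.026, 0.978, -0.006, 0.208]
force: [0.0, 0.0, -4.7]
opening: 0.0165
gripper_force: 98.7
7.6167 [ 0.6984 -0.1846  0.2253] [[-0.9121  0.0524  0.4066]
 [ 0.0477  0.9986 -0.0215]
 [-0.4072 -0.0002 -0.9133]]
lip in pan [0.0402 0.0008 0.0487] [array([ 0.0402, -0.0742,  0.0487]), array([0.0402, 0.0758, 0.0486])] tilt 24.028647988998713
```

View pics/t24.png

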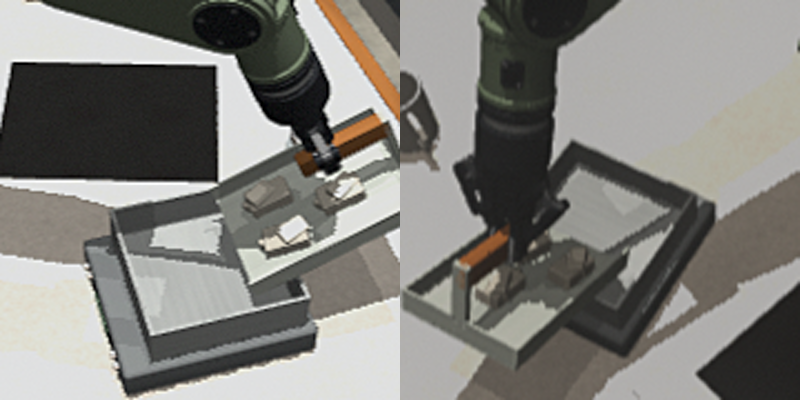

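The side view shows the tray centred between the pan walls, with its lip over the pan and clear of the rim. Now I'll lower a little and tilt slowly to pour.

```bash
python3 -m jog '0 0 0 0.2 0 0.5 1;0 0 0 0.2 0 0.4 1;0 -1 0 0.12 0 -0.24 1;0 -1 0 0.12 0 -0.24 1;0 -1 0 0.12 0 -0.24 1;0 -1 0 0.12 0 -0.24 1;0 -1 0 0.12 0 -0.24 1;0 -1 0 0.12 0 -0.24 1;0 -1 0 0.17 0 -0.16 1;0 -1 0 0.17 0 -0.16 1;0 -1 0 0.17 0 -0.16 1;0 -1 0 0.17 0 -0.16 1;0 -1 0 0.12 0 -0.24 1;0 -1 0 0.12 0 -0.24 1;0 0 0 0 0 0 1;0 0 0 0 0 0 1;0 0 0 0 0 0 1;0 0 0 0 0 0 1'
cat > chk.py <<'E'
from h import *
import sys
np.set_printoptions(precision=4,suppress=True)
from scipy.spatial.transform import Rotation as Ro
s=robot.get_state(); R=Ro.from_quat(s['tool_rot']).as_matrix(); L=s['eef_pos']+R@[.140,0,.0653]
Rp=Ro.from_euler('z',-3,degrees=True).as_matrix(); print(s['time'],'lip in pan',Rp.T@(L-[.557,-.178,.06]),'tilt',np.degrees(np.arccos(-R[2,2])),s['force'])
a=viewer.read_camera('side'); b=viewer.read_camera('wrist')
cv2.imwrite(f'pics/{sys.argv[1]}.png',np.hstack([cv2.resize(a[120:300,250:430],(400,400),interpolation=2),cv2.resize(b,(400,400))]))
E
python3 chk.py p1
```

```text
time: 9.22
eef_pos: [0.6717, -0.1833, 0.2299]
tool_rot: [0.025, 0.951, -0.008, 0.309]
force: [0.4, -0.2, -3.0]
opening: 0.0174
gripper_force: 99.0
9.2167 lip in pan [0.0401 0.0006 0.0347] tilt 36.064383324478776 [ 0.4483 -0.2039 -3.0103]
```

The force has dropped by about the weight of the lumps. I'll tilt a little further, wait, and read the weight again.

```bash
python3 -m jog '0 -1.5 0 0.18 0 -0.36 1;0 -1.5 0 0.18 0 -0.36 1;0 -1.5 0 0.18 0 -0.36 1;0 -1.5 0 0.18 0 -0.36 1;0 -1.5 0 0.18 0 -0.36 1;0 -1.5 0 0.18 0 -0.36 1;0 0 0 0 0 0 1;0 0 0 0 0 0 1;0 0 0 0 0 0 1;0 0 0 0 0 0 1;0 0 0 0 0 0 1;0 0 0 0 0 0 1'
python3 chk.py p2
```

```text
time: 10.32
eef_pos: [0.6495, -0.182, 0.2391]
tool_rot: [0.024, 0.924, -0.01, 0.383]
force: [1.4, 0.1, -2.9]
opening: 0.0171
gripper_force: 99.1
10.3167 lip in pan [0.0398 0.0008 0.0339] tilt 45.01011710093292 [ 1.4455  0.1142 -2.898 ]
```

```bash
python3 -m jog '0 0 0 -0.3 0 0 1;0 0 0 -0.4 0 0 1;0 0 0 -0.4 0 0 1;0 0 0 -0.4 0 0 1;0 0 0 -0.4 0 0 1;0 0 0 -0.4 0 0 1;0 0 0 -0.4 0 0 1;0 0 0 -0.4 0 0 1;0 0 0 -0.4 0 0 1;0 0 0 0 0 0 1;0 0 0 0 0 0 1;0 0 0 0 0 0 1;0 0 0 0 0 0 1'
python3 chk.py p3
python3 - <<'E'
from h import *
# edge density inside tray region of wrist image and change vs p2
a=cv2.imread('pics/p2.png')[:, 400:]; b=cv2.imread('pics/p3.png')[:,400:]
print(cv2.absdiff(a,b).mean(), [cv2.Canny(cv2.GaussianBlur(i[0:230,80:330],(3,3),0),40,120).mean() for i in (a,b)])
E
```

```text
time: 11.5
eef_pos: [0.6736, -0.183, 0.2631]
tool_rot: [0.024, 0.924, -0.01, 0.382]
force: [-0.6, 0.3, -2.2]
opening: 0.0169
gripper_force: 99.1
11.5 lip in pan [0.0637 0.0011 0.058 ] tilt 44.95437269932294 [-0.5529  0.3496 -2.1671]
9.692422916666667 [np.float64(11.752173913043478), np.float64(10.834173913043479)]
```

View pics/p3.png

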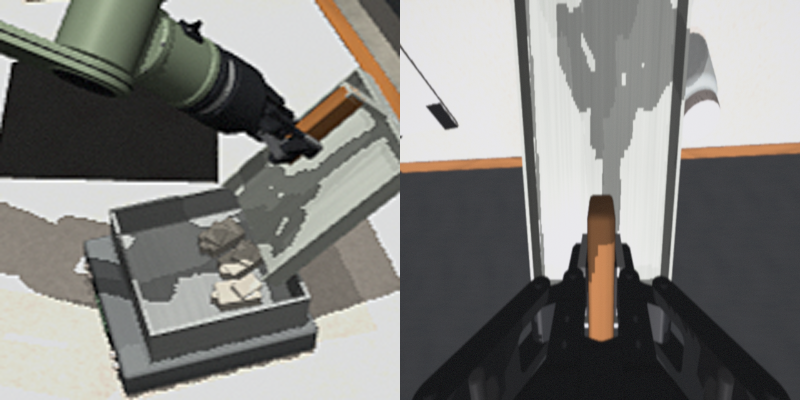

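The picture shows all three lumps in the pan, at (225,238), (240,268) and (238,290), and the tray empty. I'll raise the tray and level it.

```bash
python3 -m jog '0 0 0 -0.8 0 -0.3 1;0 0 0 -1.4 0 -1.2 1;0 0 0 -1.5 0 -1.5 1;0 0 0 -1.5 0 -1.5 1;0 0 0 -1.2 0 -1.2 1;0 3 0 0 0 0 1;0 5 0 0 0 0 1;0 5 0 0 0 0 1;0 5 0 0 0 0 1;0 5 0 0 0 0 1;0 5 0 0 0 0 1;0 5 0 0 0 0 1;0 5 0 0 0 0 1;0 5 0 0 0 0 1;0 2 0 0 0 0 1;0 0 0 0 0 0 1;0 0 0 0 0 0 1'
python3 - <<'E'
from h import *
from scipy.spatial.transform import Rotation as Ro
s=robot.get_state(); R=Ro.from_quat(s['tool_rot']).as_matrix(); T=np.array([.568,.1656,.0683]); print(s['eef_pos'],R.round(4).tolist(),R.T@(T-s['eef_pos'])*100,s['opening'],s['force'])
E
```

```text
time: 13.02
eef_pos: [0.6798, -0.1835, 0.3489]
tool_rot: [0.026, 1.0, -0.0, 0.001]
force: [-0.2, 0.5, -3.3]
opening: 0.0172
gripper_force: 99.0
[ 0.67975768 -0.18346652  0.34888957] [[-0.9986, 0.0524, 0.0015], [0.0524, 0.9986, -0.0001], [-0.0015, 0.0, -1.0]] [13.03086539 34.27299802 28.03988802] 0.017178330378274414 [-0.22996001  0.52390816 -3.33120398]
```

```bash
python3 -m jog '0 0 0 0.4 1.06 0 1;0 0 0 0.8 2.1 0 1;0 0 0 1 2.64 0 1;0 0 0 1 2.64 0 1;0 0 0 1 2.64 0 1;0 0 0 1 2.64 0 1;0 0 0 1 2.64 0 1;0 0 0 1 2.64 0 1;0 0 0 1 2.64 0 1;0 0 0 1 2.64 0 1;0 0 0 1 2.64 0 1;0 0 0 1 2.64 0 1;0 0 0 1 2.64 0 1;0 0 0 0.6 1.58 0 1;0 0 0 0.2 0.5 0 1'
python3 -m jog '0 0 3 0 0 0 1;0 0 5 0 0 0 1;0 0 5 0 0 0 1;0 0 4.3 0 0 0 1;0 0 0 0 0 2 1;0 0 0 0 0 3 1;0 0 0 0 0 3 1;0 0 0 0 0 3 1;0 0 0 0 0 3 1;0 0 0 0 0 2 1;0 0 0 0 0 1 1;0 0 0 0 0 0 1;0 0 0 0 0 0 1'
python3 - <<'E'
from h import *
from scipy.spatial.transform import Rotation as Ro
s=robot.get_state(); R=Ro.from_quat(s['tool_rot']).as_matrix(); T=np.array([.568,.1656,.0683]); print(s['eef_pos'],R.round(4).tolist(),R.T@(T-s['eef_pos'])*100,s['opening'],s['force'],'yaw',np.degrees(np.arctan2(-R[1,0],-R[0,0])))
a=viewer.read_camera('side'); b=viewer.read_camera('wrist'); cv2.imwrite('pics/pl_side.png',a); cv2.imwrite('pics/pl_w.png',b)
E
```

```text
time: 14.27
eef_pos: [0.5646, 0.1688, 0.3503]
tool_rot: [0.024, 1.0, 0.001, 0.001]
force: [-0.1, -0.7, -2.6]
opening: 0.0168
gripper_force: 99.0
time: 15.35
eef_pos: [0.5671, 0.1653, 0.18]
tool_rot: [0.177, 0.984, 0.0, 0.001]
force: [0.5, -0.6, -1.4]
opening: 0.0165
gripper_force: 98.9
[0.56712872 0.16533572 0.18002369] [[-0.9377, 0.3475, 0.0011], [0.3475, 0.9377, 0.0001], [-0.001, 0.0005, -1.0]] [-0.06119396  0.04988882 11.17246128] 0.016507539173496268 [ 0.45224309 -0.62171837 -1.44004584] yaw -20.3331166307999
```

```bash
python3 -m jog '0 0 0 0 0 2 1;0 0 0 0 0 3 1;0 0 0 0 0 2.5 1;0 0 0 0 0 1.5 1;0 0 0 0 0 0.8 1;0 0 0 0 0 0.4 1;0 0 0 0 0 0.3 1;0 0 0 0 0 0 1;0 0 0 0 0 0 1;0 0 0 0 0 0 1'
python3 -m jog '0 0 0 0 0 0.2 1;0 0 0 0 0 0.2 1;0 0 0 0 0 0.1 1;0 0 0 0 0 0 1;0 0 0 0 0 0 1;0 0 0 0 0 0 1'
python3 -m jog '0 0 0 0 0 0.1 1;0 0 0 0 0 0.1 1;0 0 0 0 0 0 1;0 0 0 0 0 0 1'
python3 - <<'E'
from h import *
print(robot.get_state()['wrist_torque'])
E
```

```text
time: 16.28
eef_pos: [0.5682, 0.1659, 0.0757]
tool_rot: [0.176, 0.984, 0.0, 0.001]
force: [-1.2, -0.7, -2.2]
opening: 0.0167
gripper_force: 98.9
time: 16.78
eef_pos: [0.5669, 0.1657, 0.0691]
tool_rot: [0.176, 0.984, -0.0, -0.0]
force: [-0.8, -0.5, -2.1]
opening: 0.0166
gripper_force: 98.9
time: 17.12
eef_pos: [0.5672, 0.1657, 0.0683]
tool_rot: [0.176, 0.984, 0.0, 0.0]
force: [-2.9, -0.4, 5.6]
opening: 0.017
gripper_force: 100.3
[-0.1282409   0.46426244 -0.02465535]
```

The tray has made contact at the pickup height. I'll release gently and retreat.

```bash
python3 -m jog '0 0 0 0 0 0 1;0 0 0 0 0 0 1;0 0 0 0 0 0 1' 20
python3 -m jog '0 0 0 0 0 0 0.7;0 0 0 0 0 0 0.5;0 0 0 0 0 0 0.3;0 0 0 0 0 0 0;0 0 0 0 0 0 0;0 0 0 0 0 0 0;0 0 0 0 0 0 0;0 0 0 0 0 -0.5 0;0 0 0 0 0 -1.5 0;0 0 0 0 0 -3 0;0 0 0 0 0 -3.5 0;0 0 0 0 0 -3.5 0;0 0 0 0 0 -3.5 0;0 0 0 0 0 -3.5 0;0 0 0 0 0 -2 0;0 0 0 0 0 0 0'
python3 - <<'E'
from h import *
np.set_printoptions(precision=4,suppress=True)
import json
im=viewer.read_camera('wrist'); p=viewer.camera_params('wrist'); cv2.imwrite('pics/f_w.png',im)
side=viewer.read_camera('side'); cv2.imwrite('pics/f_side.png',side); cv2.imwrite('pics/f_scene.png',viewer.read_camera('scene'))
json.dump({k:np.array(v).tolist() for k,v in p.items()},open('w2.json','w'))
roi=np.zeros(im.shape[:2],bool); roi[:330,150:500]=1
b,g,r=[im[...,i].astype(int) for i in range(3)]
m=(r>b*1.8)&(r>90)&roi
q=cv2.boxPoints(cv2.minAreaRect(big(m)[0])); H=np.array([ray('w',x,.103,p)[:2] for x in q]); print('handle',H.round(4).tolist(),H.mean(0))
m=((im.max(2)<45)&roi).astype(np.uint8); c=big(m)[0]; q=corners(c); print('mat px',q.tolist(),np.array([ray('w',x,.003,p)[:2] for x in q]).round(4).tolist())
# hole in the mat = tray outline
f=np.zeros_like(m); cv2.drawContours(f,[cv2.convexHull(c)],-1,1,-1); h=big((f==1)&(m==0)&(cv2.erode(f,np.ones((5,5)))==1))[0]
for z in (.033,.003):
    q=corners(h); P=np.array([ray('w',x,z,p)[:2] for x in q]); print('tray',z,q.tolist(),P.round(4).tolist(),cv2.minAreaRect(P.astype(np.float32)))
# side-view change of bystanders vs start
s0=cv2.imread('pics/side0.png')
for nm,(x0,x1,y0,y1) in dict(jar=(375,405,165,210),mug=(345,395,345,400),box=(255,298,88,122)).items(): print(nm,cv2.absdiff(s0,side)[y0:y1,x0:x1].mean())
s=robot.get_state(); print(s['time'],s['eef_pos'])
E
```

```text
time: 17.37
eef_pos: [0.5672, 0.1657, 0.0684]
tool_rot: [0.176, 0.984, 0.0, 0.0]
force: [-3.2, -0.6, 5.6]
opening: 0.0171
gripper_force: 100.3
time: 18.7
eef_pos: [0.5703, 0.1662, 0.2851]
tool_rot: [0.176, 0.984, 0.002, 0.006]
force: [0.2, 0.2, 0.8]
opening: 0.0856
gripper_force: 0.0
handle [[0.6252, 0.132], [0.5308, 0.168], [0.5366, 0.1838], [0.6316, 0.1492]] [0.581  0.1583]
mat px [[237, 254], [220, 329], [150, 329], [150, 183]] [[0.6645, -0.0085], [0.7816, -0.0941], [0.7407, -0.2039], [0.5182, -0.0778]]
tray 0.033 [[223, 246], [194, 302], [180, 288], [154, 189]] [[0.6345, -0.0077], [0.7035, -0.0892], [0.6745, -0.0975], [0.5261, -0.0578]] ((0.6226834058761597, -0.04409625381231308), (0.07638392597436905, 0.17944157123565674), 75.04151916503906)
tray 0.003 [[223, 246], [194, 302], [180, 288], [154, 189]] [[0.6447, -0.0229], [0.719, -0.1106], [0.6878, -0.1195], [0.5281, -0.0768]] ((0.632001519203186, -0.062028661370277405), (0.08224203437566757, 0.19320347905158997), 75.04151916503906)
jar 9.111851851851851
mug 9.093575757575758
box 6.077747378020976
18.85 [0.5665 0.1656 0.2768]
```

The handle yaw is right at about -20.7°. The mat mask merged with the gripper, so I'll redo that check from the fixed cameras.

```bash
python3 - <<'E'
from h import *
np.set_printoptions(precision=4,suppress=True)
R=cv2.Rodrigues(np.array([0,0,np.radians(-20.3)]))[0]; C=np.array([.540,.176,0])
for n,roi in (('scene',(185,310,300,440)),('side',(140,210,235,360))):
    im=cv2.imread(f'pics/f_{n}.png'); f=np.zeros(im.shape[:2],np.uint8)
    q=np.array([proj(n,C+R@[x,y,.003]) for x,y in((-.157,-.117),(.157,-.117),(.157,.117),(-.157,.117))])
    cv2.fillConvexPoly(f,q.round().astype(np.int32),1)
    h=big(cv2.morphologyEx(((im.max(2)>55)&(f==1)).astype(np.uint8),cv2.MORPH_OPEN,np.ones((3,3))))[0]; k=corners(h)
    P=np.array([R.T@(ray(n,x,.02)-C) for x in k]); print(n,cv2.contourArea(h),k.tolist(),'in mat frame',P[:,:2].tolist())
    # expected tray corners at rim z=.033 in mat frame
    print(np.array([proj(n,C+R@[x,y,z]) for x,y,z in((-.11,-.075,.033),(.11,-.075,.033),(.11,.075,.033),(-.11,.075,.033))]).round(1).tolist())
a,b=cv2.imread('pics/side0.png'),cv2.imread('pics/f_side.png')
for nm,(x0,x1,y0,y1) in dict(jar=(372,408,165,212),mug=(345,395,345,399),box=(255,298,88,122),scale=(285,395,200,295)).items():
    r=cv2.matchTemplate(b[y0-6:min(y1+6,400),x0-6:x1+6],a[y0:y1-6,x0:x1],cv2.TM_CCOEFF_NORMED); print(nm,cv2.minMaxLoc(r)[1::2])
def stones(im):
    f=np.zeros(im.shape[:2],np.uint8); Rp=cv2.Rodrigues(np.array([0,0,np.radians(-3.)]))[0]
    q=np.array([proj('side',np.array([.557,-.178,.06])+Rp@[x,y,0]) for x,y in((-.08,-.05),(.08,-.05),(.08,.08),(-.08,.08))]); cv2.fillConvexPoly(f,q.round().astype(np.int32),1)
    c=im.astype(int); return int((((c[...,2]-c[...,0])>12)&(f==1)).sum())
print('warm px in pan before/after',stones(a),stones(b))
w=cv2.imread('pics/f_side.png').astype(int)
E
```

```text
scene 2628.5 [[412, 232], [366, 278], [331, 246], [377, 205]] in mat frame [[-0.11065569706505729, 0.07242296066811493], [0.1046283463660777, 0.07364374554114653], [0.10634370998496354, -0.07115126474528258], [-0.10573590655872295, -0.06997077260991467]]
[[377.2, 201.3], [329.3, 244.2], [365.5, 278.0], [413.3, 230.8]]
side 2596.0 [[332, 149], [331, 190], [261, 189], [267, 147]] in mat frame [[0.1069992800032526, 0.09946803970445059], [0.10614023958710268, -0.0892125525046437], [-0.11336145949193838, -0.09092222340263721], [-0.11492951915520791, 0.10412524944698266]]
[[262.2, 182.5], [332.4, 183.9], [332.9, 151.1], [267.2, 150.0]]
jar (0.9994997382164001, (6, 6))
mug (0.9995739459991455, (6, 6))
box (0.9993868470191956, (6, 6))
scale (0.9051744937896729, (6, 6))
warm px in pan before/after 0 221
```

The tray sits centred and square on the mat. The jar, mug and box have not moved, the lumps are in the pan, and the arm is clear. Handing in.

```bash
python3 -c "
from bench import robot
print(robot.finish_job())"
```

```text
the job is handed in; nothing more can be done
None
```

The job is handed in at about 19 s of the 64 s: all three quartz lumps are in the scale pan, the empty tray is flat, centred and square on the mat, and the jar, lidded box and mug did not move.

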